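# Unclamp the wheel from the bonding jig and hold it up level

## Robot

A 7-joint arm with a two-finger parallel gripper is mounted at the origin on a cart in front of the work surface, level with it; the furniture and walls round the work are solid. World frame = base frame: x ahead of the robot, y to its left, z up, the work surface at z = 0. Lengths are in m, angles in rad, forces in N, time in s.
With the tool pointing down it reaches from about 0.4 to 0.85 m from the base axis. Payload 10.4 kg.
Tool frame: the origin (TCP) lies between the finger pads; the fingertips stand 8 mm ahead of it and the grasp point (between the pads) lies 11 mm behind it; z points along the fingers, x is the direction in which the jaws open and shut, and the axes are right-handed (so a half turn about z gives the same grasp; the last joint's range is limited). The gripper opens to 87 mm and grips with 3 to 60 N. Pads are 19 mm wide; open, the fingers measure 117 mm over their backs; the gripper's body (75 mm by 190 mm) begins 51 mm behind the grasp point.
Start: joints at [-1.276, 0.332, -0.065, 1.46, 0.022, 1.35, -0.088], TCP at [0.195, 0.594, 0.231] pointing down, gripper open.
Joint ranges: [-2.6, 2.6], [-0.5, 2.12], [-1.47, 1.34], [0.16, 2.42], [-1.27, 4.41], [0.06, 2.06], [-2.6, 2.6]. Speed limits (rad/s): [2.22, 2.22, 2.79, 2.79, 3.14, 3.14, 3.14].

## Interface

Orientations are given as a unit quaternion [x, y, z, w].
In Python, from bench import r, viewer gives the robot as it stands.
- The arm moves only by the tool apply_moves, never from a script. Its argument "increments" is a list of rows, each an object with "grip": the closure in counts, from 0 (fully open) to 255 (shut); "xyz": the shift along the tool's x, y, z in mm, a list of three; "rotation": the turn, a rotation vector about the tool's x, y, z in degrees, a list of three. A call has 1 to 5 rows; each row is the pose to reach, as a shift and turn from the pose measured when the call began, along the tool's axes at that moment; what a row does not reach only later rows make up. A row lasts 1/8 s, in which the tool goes at most 62.5 mm and 10.7 degrees, less where a joint would pass 70% of its speed; a pose out of reach is approached as far as the arm can. A call with a gripper value outside its range is refused whole. The fingers move at their own pace and stop on an object; "squeeze" is the grip in N (left out, the last holds). Time passes only in rows, so rows that repeat a pose let the fingers close. It gives the time, the measured TCP pose, the force and the opening at its end, in the units of the state.
- r.read_state(): the state, without advancing time (a new reading comes with each control period).
- viewer.camera(name): name is "side" or "top" or "wrist"; returns a dict with "img" (400x640x3 uint8, blue, green, red), "range_z" (400x640 float32, m along the optical axis (not along the pixel's ray), 0 where there is no reading), "vertical_fov" (degrees; the focal length in pixels is half the picture's height over the tangent of half this angle, whatever the lens; pixels are square), "cx", "cy" (the principal point, pixels), "rvec" (rotation vector, rad) and "tvec" (3), from world to camera coordinates, as OpenCV has them. Camera axes: x right, y down, z forward; pixel columns grow to the right and rows downward; lengths in m; the calibration is good to about 2 mm. A picture is of the moment at which its call begins.
- r.close_job(): hands the job in, once; it reports no verdict.
The state is a dict: "time": time; "joint_positions": joint angles; "joint_vel": joint speeds; "joint_torque": joint torques, N m; "ee_pos": TCP position; "eef_rot": TCP orientation; "ft_force": force on the tool from outside, world axes, zero at the start; "torque": the same for the moment, N m; "width": finger opening in m.
Only numpy, scipy, OpenCV 4.12 (cv2) and the standard library are available. Lean on these libraries where they do the work, as an engineer would, in place of code of your own. Each camera call takes 0.05 s, during which the arm holds its last target.

## Task

The wheel in the wooden jig is ready to be looked over: swing the red clamp handle up until it stands upright and leave it there, then lift the wheel out of its nest, keeping it flat. Finish holding the wheel in the gripper, level and still in the air, 10 cm or more above where it lay and touching nothing but the gripper; do not put it down, and leave the other things on the bench where they are.

Things in the scene. Friction and masses are not known exactly. Their poses are not given: they have to be found in the camera images.
- wheel_center (a point): centre (half-way up) of the black caster wheel clamped in the wooden jig: a flat disc 68 mm across and 16 mm thick, 30 g, lying flat on the jig's block inside a nest of four dowels; its z axis is the wheel's axis and points up
- clamped_wheel: the same clamped wheel, origin at the centre of its underside, z up along the wheel's axis
- toggle_jig: wooden jig with a toggle clamp, fixed to the bench; origin on the bench under the clamp. Its y axis runs along the block from the red handle (negative y) to the wheel (positive y). Block: x -42 to 42, y -61 to 139 mm, top 24 mm above the bench; across it, just behind the wheel at y 122 to 136 mm, an end stop whose top is 54 mm above the bench
- nest (a point): middle of the wheel's nest, on top of the block, jig frame (0, 86.5, 24) mm. Four steel dowels (6 mm thick, 10 mm high) stand round the wheel, 27 mm from this point both ways in jig x and y, so the wheel's two sides along the jig's x are open to the fingers, with 8 mm of block beside the wheel there
- handle_hinge (a point): point on the handle's hinge axis, jig frame (0, -19, 58) mm; the axis runs along the jig's x
- handle_grip (a point): point on the axis of the red handle's round bar (20 mm thick), 95 mm from the hinge; the bar reaches from 37 to 124 mm from the hinge. Closed, it points along the jig's -y, sloping up 9 degrees, 72 mm above the bench at this point. It may be pinched from above with the fingers closing along the jig's x, and then turns (and slips a little) between them as it swings
- toggle_jig_handle (a joint): angle of the red handle, rad: 0 clamped (handle lying down), grows as it swings up and over towards the wheel, 1.35 fully up at its stop (standing upright). Turning it takes about 0.4 N m; it stays where it is left
- toggle_jig_arm (a joint): angle of the clamp arm, rad, moved by the handle: about 0.17 with the pad down on the wheel, 1.4 when the handle is fully up. Then the arm stands nearly upright, its pad 40 mm from the jig's origin along y (47 mm short of the wheel's axis), reaching 150 mm above the bench
- spare_wheel: loose spare black wheel, 68 mm across, 16 mm thick, lying flat on the bench behind the jig; not part of the job; leave it alone
- marker: white and blue felt marker, 128 mm long, 20 mm thick, lying on the stand to the left of the jig; leave it alone
- tape_measure: yellow pocket tape measure, 34 x 79 x 58 mm, standing on the stand to the left of the jig; leave it alone
Not all that is in view belongs to the job. What is shaped like the clamped_wheel but green is not meant.

How it is judged:
By the outcome, as a careful person would: the job done as asked, in the order asked, and still so for the second after the job is handed in, while the arm keeps its last pose, push and grip.
It also fails if it takes over 62 s, if anything falls off the work surface, if the arm or the gripper's body presses on something with over 40 N, if the wrist force passes 120 N, or if a joint passes its speed limit or range.

## Working session

There is one attempt and no reset: what is moved stays moved. The work goes in short steps, Python scripts to look and compute and a tool call to move; the robot and the scene stay as the last step left them, time stands still between calls to the robot, and variables do not carry over. Pictures are saved under pics/ and viewed, and the job is handed in when it is done.

Besides the shell and the picture viewer there is one more tool, called after ">>>" as a command line: name --argument value ..., lists and objects as JSON in quotes. apply_moves: Moves the arm, as the interface text tells. Its arguments: {"type":"object","properties":{"increments":{"type":"array","items":{"type":"object","properties":{"grip":{"type":"number"},"xyz":{"type":"array","items":{"type":"number"}},"rotation":{"type":"array","items":{"type":"number"}}}}},"squeeze":{"type":"number"}},"required":["increments"]}

```bash
mkdir -p pics; cat > h.py <<'E'
import numpy as np, cv2
from scipy.spatial.transform import Rotation as R
from bench import r, viewer
def cam(n):
    c=viewer.camera(n); c['R']=cv2.Rodrigues(np.array(c['rvec'],float))[0]; c['t']=np.array(c['tvec'],float).ravel()
    c['f']=200/np.tan(np.radians(c['vertical_fov'])/2); return c
def cloud(c):
    z=c['range_z'];v,u=np.mgrid[0:400,0:640]
    P=np.stack([(u-c['cx'])*z/c['f'],(v-c['cy'])*z/c['f'],z],-1)
    W=(P-c['t'])@c['R']; W[z<=0]=np.nan; return W
def proj(c,p):
    q=np.atleast_2d(p)@c['R'].T+c['t']; return np.stack([q[:,0]/q[:,2]*c['f']+c['cx'],q[:,1]/q[:,2]*c['f']+c['cy']],-1)
E
python3 - <<'E'
from h import *
s=r.read_state();print({k:np.round(v,3) for k,v in s.items()})
for n in("side","top","wrist"):
    c=cam(n);cv2.imwrite(f"pics/{n}0.png",c['img']);np.savez(f"{n}0.npz",W=cloud(c),img=c['img']);print(n,c['f'],-c['R'].T@c['t'])
E
```

```text
{'time': np.float64(0.0), 'joint_positions': array([-1.276,  0.333, -0.065,  1.461,  0.022,  1.35 , -0.088]), 'joint_vel': array([ 0.   , -0.001,  0.   ,  0.   ,  0.002, -0.001,  0.   ]), 'joint_torque': array([-0.0000e+00, -6.2324e+01,  2.4000e-02, -3.8990e+01, -6.1000e-02,
        4.0000e-02,  0.0000e+00]), 'ee_pos': array([0.195, 0.593, 0.23 ]), 'eef_rot': array([ 0.81 ,  0.586, -0.001,  0.   ]), 'ft_force': array([ 0.512, -0.191,  0.29 ]), 'torque': array([-0.057,  0.01 ,  0.047]), 'width': np.float64(0.087)}
side 408.66592473943695 [ 0.15646843 -0.18736229  0.93709864]
top 517.0033353815305 [0.36228119 0.08612697 1.22143894]
wrist 326.159803076413 [0.13054793 0.61530765 0.3817975 ]
```

View pics/side0.png

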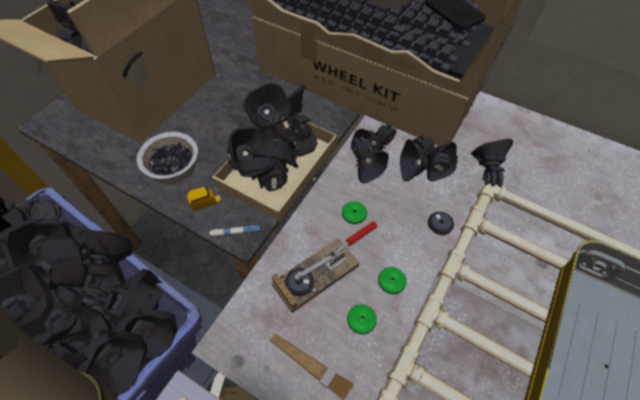

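View pics/top0.png

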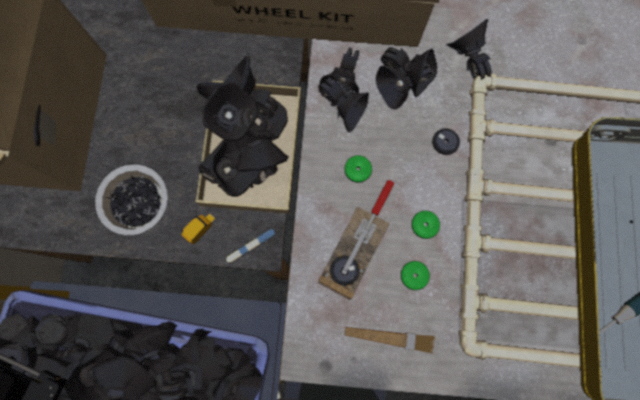

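View pics/wrist0.png

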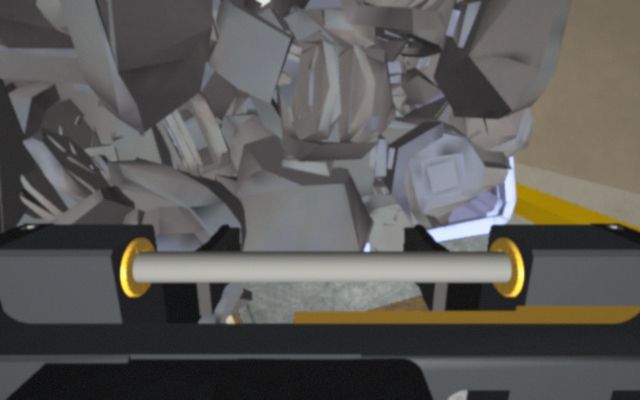

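The side and top views show the jig, with the wheel at top px (345,270) and the red handle running from (373,215) to (390,183). The wrist camera only sees the bin of black parts. Next I measure the jig pose.

```bash
python3 - <<'E'
from h import *
for n,roi in(("top",(170,310,310,400)),("side",(215,315,265,385))):
    d=np.load(n+"0.npz");W=d['W'];im=d['img'].astype(int)
    m=np.zeros((400,640),bool);m[roi[0]:roi[1],roi[2]:roi[3]]=1
    b,g,rd=im[...,0],im[...,1],im[...,2]
    red=m&(rd>100)&(g<70)&(b<70)
    P=W[red];P=P[np.isfinite(P).all(1)]
    xy=P[:,:2];c=xy.mean(0);u,s,vt=np.linalg.svd(xy-c);d0=vt[0]
    t=(xy-c)@d0
    print(n,"red n",len(P),c,d0,np.degrees(np.arctan2(d0[1],d0[0])),t.min(),t.max(),"z",P[:,2].min(),P[:,2].max())
    # block top
    z=W[...,2]
    blk=m&(abs(z-.024)<.006)&~red
    print("blk",blk.sum(),np.nanmedian(z[blk]))
    q=W[blk][:,:2].astype(np.float32)
    q2=q
    mk=np.zeros((400,640),np.uint8);mk[blk]=255
    nl,lab,st,ce=cv2.connectedComponentsWithStats(mk)
    k=1+np.argmax(st[1:,4]);q2=W[lab==k][:,:2].astype(np.float32);print(st[k])
    rc=cv2.minAreaRect(q2*1000);print(rc)
    # bench level near
    print("bench",np.nanmedian(z[m]), "tall (52-56)",)
    es=m&(abs(z-.054)<.005);print("z~54",es.sum(), W[es][:,:2].mean(0))
    # dark wheel top z~40
    wh=m&(abs(z-.040)<.004)&(im.max(-1)<90);print("wheel",wh.sum(),np.median(W[wh],0),cv2.minEnclosingCircle(W[wh][:,:2].astype(np.float32)*1000))
    cv2.imwrite(f"pics/{n}z.png",cv2.resize(d['img'][roi[0]-10:roi[1]+10,roi[2]-10:roi[3]+10],None,fx=4,fy=4,interpolation=2))
E
```

```text
top red n 266 [ 0.61043193 -0.03821053] [-0.91656137  0.39989406] 156.42844396382642 -0.042007600673021936 0.040738298554207 z 0.073086964941209 0.08759405928767285
blk 1938 0.02511592565454642
[321 207  51  75 892]
((505.6022033691406, 32.71338653564453), (38.69912338256836, 181.49085998535156), 66.84205627441406)
bench 0.0023504484699767314 tall (52-56)
z~54 299 [0.42744411 0.04084845]
wheel 467 [0.43938102 0.03833804 0.04026307] ((429.7800598144531, 33.80276107788086), 46.853248596191406)
side red n 230 [ 0.60862042 -0.04220704] [-0.91971034  0.39259762] 156.88377215128267 -0.04251278610605009 0.040612717021177816 z 0.07100756837648244 0.08434922445796786
blk 1601 0.023022548801848088
[ 272  248   88   63 1109]
((486.8068542480469, 9.547401428222656), (84.51903533935547, 200.35726928710938), 66.78751373291016)
bench -0.00017958361298512948 tall (52-56)
z~54 348 [0.44470989 0.02745457]
wheel 416 [0.43418717 0.02475732 0.03868109] ((487.34759521484375, 76.84814453125), 124.26790618896484)
```

View pics/topz.png

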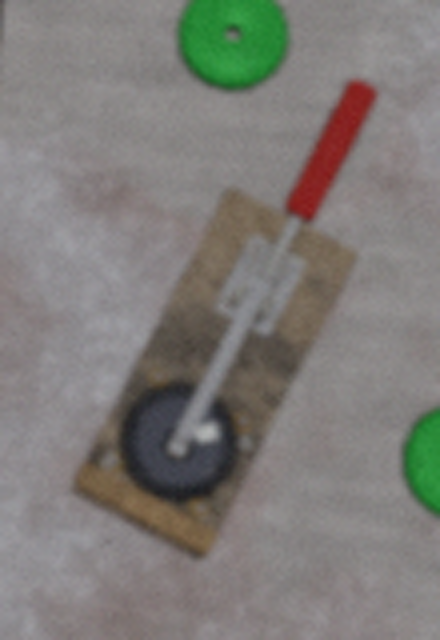

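```bash
python3 - <<'E'
from h import *
for n,roi in(("top",(170,310,310,400)),("side",(215,315,265,385))):
    d=np.load(n+"0.npz");W=d['W'];im=d['img'].astype(int)
    P=W[roi[0]:roi[1],roi[2]:roi[3]].reshape(-1,3);c=im[roi[0]:roi[1],roi[2]:roi[3]].reshape(-1,3)
    ok=np.isfinite(P).all(1);P=P[ok];c=c[ok]
    a=np.radians(156.8);ey=np.array([np.cos(a),np.sin(a)]);ex=np.array([ey[1],-ey[0]])
    o=np.array([.5227,-.0058])
    x=(P[:,:2]-o)@ex*1000;y=(P[:,:2]-o)@ey*1000;z=P[:,2]*1000
    inb=(abs(x)<60)&(y>-80)&(y<160)
    def rng(m,s):print(n,s,m.sum(),"x",np.percentile(x[m],[1,50,99]).round(1),"y",np.percentile(y[m],[1,50,99]).round(1),"z",np.percentile(z[m],[5,50,95]).round(1))
    rng(inb&(abs(z-24)<5)&(y<30),"block rear")
    rng(inb&(abs(z-24)<5),"block")
    rng(inb&(z>48)&(z<60)&(y>105),"stop")
    dk=(c.max(1)<95)&inb&(z>36)&(z<44)&(y>40)&(y<122)
    rng(dk,"wheel")
    rng((c[:,2]>100)&(c[:,1]<70),"red")
    bm=(z<8)&(abs(x)<90);print("bench z",np.median(z[bm]))
E
```

```text
top block rear 1059 x [-36.    7.7  47.5] y [-58.7 -14.4  29.2] z [21.6 25.2 28.3]
top block 1792 x [-36.4   6.7  47.5] y [-58.2  17.6 138.9] z [21.3 25.1 28.2]
top stop 243 x [-36.    5.8  46.5] y [123.1 130.2 137. ] z [50.8 54.9 58.4]
top wheel 471 x [-25.8   8.8  36.4] y [ 58.5  92.1 119.3] z [37.1 40.3 43.6]
top red 267 x [-3.4  4.9 12.9] y [-134.2  -93.5  -53. ] z [75.7 80.5 85.1]
bench z 0.9670081015622768
side block rear 897 x [-40.8 -10.9  43. ] y [-59.5 -10.8  29.3] z [20.4 23.2 26.7]
side block 1538 x [-41.  -12.7  43.1] y [-58.5  19.2 138.3] z [20.3 23.  26.6]
side stop 226 x [-40.1  -0.8  42.1] y [122.2 129.2 136. ] z [50.3 52.7 55.2]
side wheel 379 x [-29.   -5.1  31.7] y [ 56.5  94.7 117.9] z [36.5 38.6 41.5]
side red 230 x [-6.8 -0.   9.3] y [-135.3  -92.3  -53.5] z [73.5 78.5 82.4]
bench z -1.1980175455059245
```

```bash
cat >> h.py <<'E'
A=np.radians(156.8); EY=np.array([np.cos(A),np.sin(A),0]); EX=np.array([EY[1],-EY[0],0]); EZ=np.array([0,0,1.])
O=np.array([.5240,-.0029,0])
def jig(x,y,z): return O+(EX*x+EY*y+EZ*z)/1000
RT=R.from_matrix(np.stack([EX,np.cross(-EZ,EX),-EZ],1))
def rel(p,rot=None,frac=(1,)):
    s=r.read_state();r0=R.from_quat(s['eef_rot']);rot=rot or RT
    d=r0.inv().apply(np.array(p)-s['ee_pos'])*1000; w=(r0.inv()*rot).as_rotvec(degrees=True)
    return d.round(1),w.round(2)
def injig(p): 
    q=np.array(p)-O; return np.array([q@EX,q@EY,q[2]])*1000
E
python3 - <<'E'
from h import *
W=np.load("top0.npz")['W']
p0=np.array([.195,.593]);p1=jig(0,-113,0)[:2]
u=(p1-p0)/np.linalg.norm(p1-p0)
q=W.reshape(-1,3);q=q[np.isfinite(q).all(1)]
t=(q[:,:2]-p0)@u;s=abs((q[:,:2]-p0)@[-u[1],u[0]])
for a in np.arange(-.1,.9,.1):
    m=(t>a)&(t<a+.1)&(s<.15); print(round(a,1),m.sum(),q[m,2].max() if m.any() else None)
print(p1,rel(jig(0,-113,250)))
print(rel(np.r_[p0+u*.35,.3]))
E
```

```text
-0.1 2487 0.2700603332226166
0.0 7806 0.39634038795952226
0.1 6744 0.2137692148818258
0.2 5537 0.17452743789475816
0.3 4609 0.06271481281049639
0.4 4645 0.16634455215829605
0.5 5066 0.14113789411141198
0.6 5188 0.07971156711213816
0.7 5051 0.08759405928767285
0.8 4861 0.02369308612319032
[ 0.62786229 -0.04741544] (array([-473.6,  611.2,  -19.5]), array([0.01, 0.06, 4.99]))
(array([-214.8,  276.7,  -69.8]), array([0.01, 0.06, 4.99]))
```

>>> apply_moves --increments '[{"grip": 0,"xyz": [-20,26,-50],"rotation": [0,0,1]},{"grip": 0,"xyz": [-55,71,-70],"rotation": [0,0,2]},{"grip": 0,"xyz": [-92,119,-70],"rotation": [0,0,3]},{"grip": 0,"xyz": [-130,167,-70],"rotation": [0,0,4]},{"grip": 0,"xyz": [-168,215,-70],"rotation": [0,0,5]}]' --squeeze 25

```text
time: 0.78
ee_pos: [0.3478, 0.3648, 0.3001]
eef_rot: [0.835, 0.55, -0.0, 0.0]
ft_force: [0.4, 0.9, 0.2]
width: 0.0871
```

```bash
python3 - <<'E'
from h import *
s=r.read_state();print(s['time'],s['ee_pos'],s['ft_force'],s['joint_positions'].round(2) if hasattr(s['joint_positions'],'round') else s['joint_positions'])
print(rel(jig(0,-113,250)))
E
```

```text
0.775 [0.3477794  0.3648056  0.30006197] [0.44549386 0.87905933 0.21354809] [-1.    0.03  0.1   1.67 -0.    1.44  0.27]
(array([-268.2,  420. ,   50.3]), array([ 0.  ,  0.06, -0.04]))
```

>>> apply_moves --increments '[{"grip": 0,"xyz": [-32,50,0],"rotation": [0,0,0]},{"grip": 0,"xyz": [-65,102,0],"rotation": [0,0,0]},{"grip": 0,"xyz": [-98,154,0],"rotation": [0,0,0]},{"grip": 0,"xyz": [-131,206,0],"rotation": [0,0,0]},{"grip": 0,"xyz": [-164,257,0],"rotation": [0,0,0]}]'

```text
time: 1.4
ee_pos: [0.5199, 0.1109, 0.3003]
eef_rot: [0.835, 0.55, -0.0, 0.0]
ft_force: [0.2, 1.0, 1.0]
width: 0.0867
```

>>> apply_moves --increments '[{"grip": 0,"xyz": [-33,52,0],"rotation": [0,0,0]},{"grip": 0,"xyz": [-66,104,0],"rotation": [0,0,0]},{"grip": 0,"xyz": [-90,140,10],"rotation": [0,0,0]},{"grip": 0,"xyz": [-104,163,40],"rotation": [0,0,0]},{"grip": 0,"xyz": [-104,163,50],"rotation": [0,0,0]}]'

```text
time: 2.02
ee_pos: [0.6282, -0.0512, 0.2479]
eef_rot: [0.836, 0.549, -0.002, -0.0]
ft_force: [-0.3, 0.4, 0.4]
width: 0.087
```

```bash
python3 - <<'E'
from h import *
c=cam("wrist");cv2.imwrite("pics/wrist1.png",c['img']);W=cloud(c);np.savez("wrist1.npz",W=W,img=c['img'])
s=r.read_state();print(s['time'],s['ee_pos'],s['ft_force'],np.round(s['joint_positions'],2))
im=c['img'].astype(int);red=(im[...,2]>90)&(im[...,1]<60)&(im[...,0]<60)&np.isfinite(W).all(-1)
P=np.array([injig(p) for p in W[red]]);print(len(P))
if len(P):print(np.percentile(P,[1,25,50,75,99],axis=0).round(1))
print(rel(jig(0,-113,250)),rel(jig(0,-113,61)))
E
```

```text
2.075 [ 0.62773966 -0.04940463  0.24757729] [-0.00243545  1.42021299 -1.20081528] [-0.41  0.36  0.54  1.45 -0.19  1.39  1.31]
1326
[[  -6.1 -134.4   71.9]
 [  -2.1 -113.4   76.2]
 [   2.   -92.4   77.5]
 [   5.9  -72.1   78.9]
 [  10.   -53.9   80.9]]
(array([ 1.9, -0.7, -2.4]), array([-0.18,  0.15, -0.11])) (array([ 2.400e+00, -1.000e-01,  1.866e+02]), array([-0.18,  0.15, -0.11]))
```

View pics/wrist1.png

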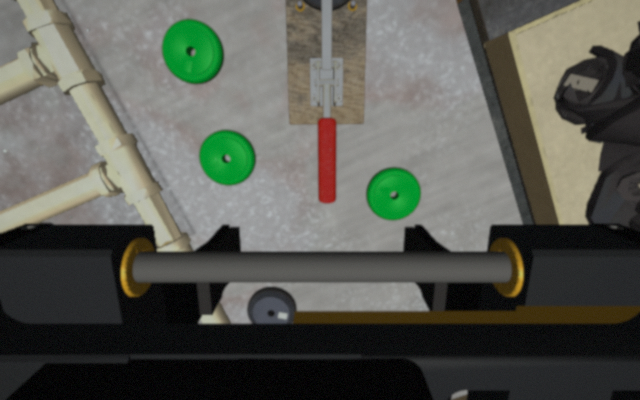

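>>> apply_moves --increments '[{"grip": 0,"xyz": [2,0,50],"rotation": [-0.2,0.2,0]},{"grip": 0,"xyz": [4,0,100],"rotation": [-0.2,0.2,0]},{"grip": 0,"xyz": [4,0,145],"rotation": [-0.2,0.2,0]},{"grip": 0,"xyz": [4,0,175],"rotation": [-0.2,0.2,0]},{"grip": 0,"xyz": [4,0,186],"rotation": [-0.2,0.2,0]}]'

```text
time: 2.7
ee_pos: [0.6278, -0.0442, 0.0606]
eef_rot: [0.835, 0.55, -0.0, -0.001]
ft_force: [-0.1, 0.4, 0.9]
width: 0.0871
```

```bash
python3 - <<'E'
from h import *
c=cam("wrist");cv2.imwrite("pics/wrist2.png",c['img'])
s=r.read_state();print(s['time'],injig(s['ee_pos']),s['ft_force'])
print(rel(jig(1.5,-113,61)))
E
```

```text
2.75 [   2.66540859 -111.86710728   60.30685803] [-1.22339231  0.49185221 -0.08349444]
(array([-1.2,  1.1, -0.7]), array([-0.09, -0.04, -0.02]))
```

View pics/wrist2.png

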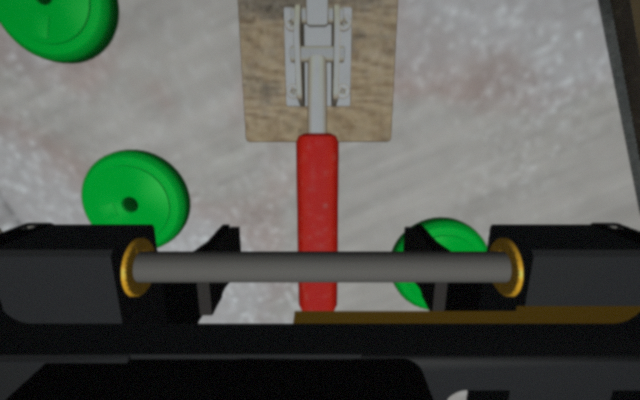

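The red handle, around column 318, is centred between the open fingers, so I close on it.

>>> apply_moves --increments '[{"grip": 120,"xyz": [0,0,0],"rotation": [0,0,0]},{"grip": 190,"xyz": [0,0,0],"rotation": [0,0,0]},{"grip": 255,"xyz": [0,0,0],"rotation": [0,0,0]},{"grip": 255,"xyz": [0,0,0],"rotation": [0,0,0]},{"grip": 255,"xyz": [0,0,0],"rotation": [0,0,0]}]' --squeeze 25

```text
time: 3.38
ee_pos: [0.6279, -0.0446, 0.0605]
eef_rot: [0.835, 0.55, -0.0, -0.001]
ft_force: [0.5, -1.1, -0.7]
width: 0.0448
```

```bash
python3 - <<'E'
from h import *
s=r.read_state();print(s['time'],injig(s['ee_pos']),s['ft_force'],s['width'])
H=np.array([0,-19,58.]);p=injig(s['ee_pos'])+[0,0,11]
d=p-H;Rr=np.hypot(d[1],d[2]);f0=np.arctan2(d[2],-d[1]);print(Rr,np.degrees(f0))
for k in range(0,86,5):
    f=f0+np.radians(k);q=H+Rr*np.array([0,-np.cos(f),np.sin(f)])
    e=q-p;print(k,"tool y %.1f z %.1f"%(-e[1],-e[2]))
print(RT.apply([0,1,0])@EY)
E
```

```text
3.375 [   2.61676298 -111.93101789   60.45260954] [ 0.51490264 -1.05169817 -0.74145771] 0.044795225950142445
93.89966341782365 8.236867851769453
0 tool y -0.0 z -0.0
5 tool y -1.5 z -8.0
10 tool y -3.7 z -15.9
15 tool y -6.6 z -23.6
20 tool y -10.2 z -31.0
25 tool y -14.4 z -38.0
30 tool y -19.2 z -44.7
35 tool y -24.5 z -50.9
40 tool y -30.4 z -56.6
45 tool y -36.7 z -61.8
50 tool y -43.5 z -66.4
55 tool y -50.6 z -70.4
60 tool y -58.1 z -73.8
65 tool y -65.8 z -76.5
70 tool y -73.8 z -78.5
75 tool y -81.9 z -79.8
80 tool y -90.0 z -80.4
85 tool y -98.2 z -80.3
-1.0
```

Still closing; wait longer.

>>> apply_moves --increments '[{"grip": 255,"xyz": [0,0,0],"rotation": [0,0,0]},{"grip": 255,"xyz": [0,0,0],"rotation": [0,0,0]},{"grip": 255,"xyz": [0,0,0],"rotation": [0,0,0]},{"grip": 255,"xyz": [0,0,0],"rotation": [0,0,0]},{"grip": 255,"xyz": [0,0,0],"rotation": [0,0,0]}]'

```text
time: 4.0
ee_pos: [0.6273, -0.046, 0.0604]
eef_rot: [0.835, 0.55, -0.001, -0.0]
ft_force: [-3.7, -5.6, 2.9]
width: 0.0186
```

>>> apply_moves --increments '[{"grip": 255,"xyz": [0,-0.4,-3],"rotation": [0,0,0]},{"grip": 255,"xyz": [0,-1.5,-8],"rotation": [0,0,0]},{"grip": 255,"xyz": [0,-3.7,-16],"rotation": [0,0,0]},{"grip": 255,"xyz": [0,-6.6,-23.6],"rotation": [0,0,0]},{"grip": 255,"xyz": [0,-10.2,-31],"rotation": [0,0,0]}]'

```text
time: 4.62
ee_pos: [0.6174, -0.0419, 0.0917]
eef_rot: [0.835, 0.55, -0.001, -0.001]
ft_force: [-0.9, -2.2, -8.5]
width: 0.0188
```

```bash
cat > arc.py <<'E'
from h import *
s=r.read_state();print(s['time'],injig(s['ee_pos']),s['ft_force'],s['width'],rel(s['ee_pos']))
H=np.array([0,-19,58.]);p=injig(s['ee_pos'])+[0,0,11]
d=p-H;Rr=np.hypot(d[1],d[2]);f0=np.arctan2(d[2],-d[1]);print(Rr,np.degrees(f0))
for k in range(0,95-int(np.degrees(f0)),5):
    f=f0+np.radians(k);q=H+Rr*np.array([0,-np.cos(f),np.sin(f)])
    e=q-p;print(k,"tool y %.1f z %.1f"%(-e[1],-e[2]))
c=cam("side");cv2.imwrite("pics/s_%d.png"%(s['time']*100),cv2.resize(c['img'][180:330,220:440],None,fx=3,fy=3))
E
python3 arc.py; ls pics
```

```text
4.625 [   0.91852276 -101.182176     91.69105026] [-0.93442338 -2.21760591 -8.52920798] 0.018786914793834347 (array([0., 0., 0.]), array([-0.15,  0.08, -0.1 ]))
93.54784885757276 28.537553662596945
0 tool y -0.0 z -0.0
5 tool y -4.2 z -7.0
10 tool y -9.0 z -13.6
15 tool y -14.4 z -19.7
20 tool y -20.2 z -25.4
25 tool y -26.6 z -30.5
30 tool y -33.4 z -35.1
35 tool y -40.5 z -39.1
40 tool y -48.0 z -42.4
45 tool y -55.7 z -45.0
50 tool y -63.6 z -47.0
55 tool y -71.7 z -48.3
60 tool y -79.8 z -48.8
65 tool y -88.0 z -48.7
s_462.png
side0.png
sidez.png
top0.png
topz.png
wrist0.png
wrist1.png
wrist2.png
```

>>> apply_moves --increments '[{"grip": 255,"xyz": [0,-4.2,-7],"rotation": [0,0,0]},{"grip": 255,"xyz": [0,-9,-13.6],"rotation": [0,0,0]},{"grip": 255,"xyz": [0,-14.4,-19.7],"rotation": [0,0,0]},{"grip": 255,"xyz": [0,-20.2,-25.4],"rotation": [0,0,0]},{"grip": 255,"xyz": [0,-26.6,-30.5],"rotation": [0,0,0]}]'

```text
time: 5.3
ee_pos: [0.5924, -0.0312, 0.1234]
eef_rot: [0.835, 0.55, -0.001, -0.001]
ft_force: [0.7, -3.5, -9.2]
width: 0.0185
```

```bash
python3 arc.py
```

```text
5.3 [  0.91002514 -74.04013151 123.39543711] [ 0.71056451 -3.47130566 -9.20755157] 0.018511436117353782 (array([0., 0., 0.]), array([-0.15,  0.06, -0.1 ]))
94.15773408030843 54.22862303012004
0 tool y -0.0 z -0.0
5 tool y -6.9 z -4.5
10 tool y -14.1 z -8.4
15 tool y -21.6 z -11.6
20 tool y -29.4 z -14.2
25 tool y -37.4 z -16.1
30 tool y -45.6 z -17.3
35 tool y -53.8 z -17.8
40 tool y -62.0 z -17.5
```

>>> apply_moves --increments '[{"grip": 255,"xyz": [0,-6.9,-4.5],"rotation": [0,0,0]},{"grip": 255,"xyz": [0,-14.1,-8.4],"rotation": [0,0,0]},{"grip": 255,"xyz": [0,-21.6,-11.6],"rotation": [0,0,0]},{"grip": 255,"xyz": [0,-29.4,-14.2],"rotation": [0,0,0]},{"grip": 255,"xyz": [0,-37.4,-16.1],"rotation": [0,0,0]}]'

```text
time: 5.98
ee_pos: [0.558, -0.0165, 0.1408]
eef_rot: [0.835, 0.55, -0.0, -0.0]
ft_force: [4.1, -5.4, -8.2]
width: 0.0188
```

```bash
python3 arc.py
```

```text
5.975 [  0.89480658 -36.55909959 140.81576322] [ 4.07733868 -5.4101205  -8.1670961 ] 0.018776216956063164 (array([0., 0., 0.]), array([-0.05,  0.03, -0.11]))
95.44485007666927 79.39884541687648
0 tool y -0.0 z -0.0
5 tool y -8.2 z -1.2
10 tool y -16.6 z -1.6
15 tool y -24.9 z -1.3
```

>>> apply_moves --increments '[{"grip": 255,"xyz": [0,-6,-0.9],"rotation": [0,0,0]},{"grip": 255,"xyz": [0,-10,-1.3],"rotation": [0,0,0]},{"grip": 255,"xyz": [0,-12,-1.5],"rotation": [0,0,0]},{"grip": 255,"xyz": [0,-14,-1.5],"rotation": [0,0,0]}]'

```text
time: 6.52
ee_pos: [0.5452, -0.011, 0.1433]
eef_rot: [0.835, 0.55, 0.0, 0.0]
ft_force: [5.2, -4.6, -7.1]
width: 0.0188
```

```bash
python3 arc.py
```

```text
6.525 [  0.87812105 -22.71382745 143.30068695] [ 5.18830176 -4.55735506 -7.11263965] 0.018782079418349293 (array([0., 0., 0.]), array([ 0.07, -0.01, -0.12]))
96.37227205473631 87.79148778187947
0 tool y -0.0 z -0.0
5 tool y -8.4 z 0.0
```

>>> apply_moves --increments '[{"grip": 255,"xyz": [0,-1.5,0],"rotation": [0,0,0]},{"grip": 255,"xyz": [0,-3,0],"rotation": [0,0,0]},{"grip": 255,"xyz": [0,-3,0],"rotation": [0,0,0]}]'

```text
time: 6.95
ee_pos: [0.5429, -0.0101, 0.1437]
eef_rot: [0.835, 0.55, 0.001, 0.001]
ft_force: [6.4, -3.4, -11.9]
width: 0.019
```

```bash
python3 arc.py; ls pics
```

```text
6.95 [  0.85455947 -20.19003607 143.65306536] [  6.43376207  -3.37010998 -11.87113001] 0.01899530123581833 (array([0., 0., 0.]), array([ 0.19, -0.04, -0.13]))
96.66039120752454 89.29458420227823
0 tool y -0.0 z -0.0
5 tool y -8.4 z 0.3
s_462.png
s_530.png
s_597.png
s_652.png
s_695.png
side0.png
sidez.png
top0.png
topz.png
wrist0.png
wrist1.png
wrist2.png
```

View pics/s_695.png

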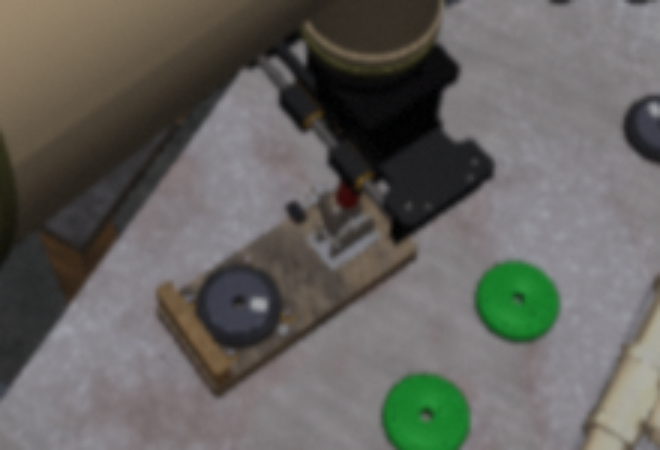

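```bash
python3 - <<'E'
from h import *
for n in("side","top","wrist"):
    c=cam(n);W=cloud(c);im=c['img'].astype(int)
    cv2.imwrite(f"pics/{n}6.png",c['img'])
    red=(im[...,2]>80)&(im[...,1]<60)&(im[...,0]<60)&np.isfinite(W).all(-1)
    P=(W[red]-O)@np.stack([EX,EY,EZ],1)*1000
    P=P[(abs(P[:,0])<30)&(abs(P[:,1])<160)]
    print(n,len(P)); 
    if len(P)>10: print(np.percentile(P,[2,50,98],axis=0).round(1));
    if len(P)>10: a,b=np.polyfit(P[:,2],P[:,1],1);print("slope deg from vertical",np.degrees(np.arctan(a)))
E
```

```text
side 0
top 0
wrist 2281
[[ -7.2 -32.2 111.8]
 [  1.  -20.8 172.4]
 [  9.7   3.4 229.2]]
slope deg from vertical -5.1470469847686156
```

View pics/wrist6.png

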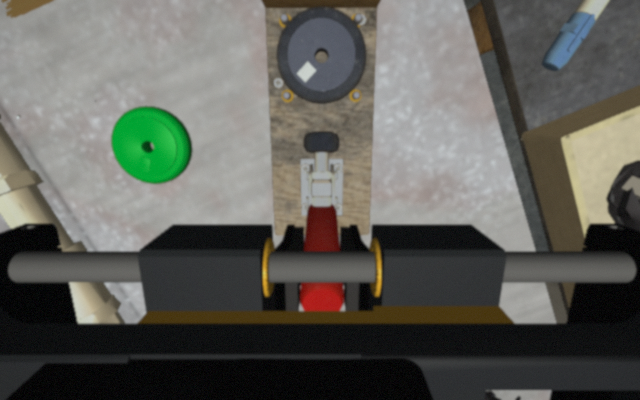

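```bash
python3 - <<'E'
from h import *
for n in("side","top","wrist"):
    c=cam(n);W=cloud(c);P=(W-O)@np.stack([EX,EY,EZ],1)*1000
    m=(abs(P[...,0])<15)&(P[...,1]>10)&(P[...,1]<70)&(P[...,2]>60)&(P[...,2]<175)
    q=P[m];print(n,len(q))
    if len(q)>5: print(np.percentile(q,[2,25,50,75,98],axis=0).round(1))
s=r.read_state();print(s['time'],s['ft_force'])
E
```

```text
side 85
[[ -9.5  10.4 123.3]
 [ -5.4  14.9 134.3]
 [ -3.5  25.3 136.8]
 [ -0.2  33.3 139.5]
 [  5.1  37.8 147.8]]
top 9
[[  7.4  30.6 130.1]
 [  8.1  32.5 134.4]
 [  9.1  34.9 136.3]
 [ 10.   35.4 137.9]
 [ 10.9  37.3 141.1]]
wrist 1400
[[ -6.6  10.7 131.7]
 [ -1.7  16.6 134.5]
 [  1.1  27.9 136.6]
 [  4.   33.7 138.4]
 [  8.7  38.2 146.2]]
7.3 [  5.17971404  -5.12391016 -11.86759602]
```

>>> apply_moves --increments '[{"grip": 255,"xyz": [0,-2,0],"rotation": [0,0,0]},{"grip": 255,"xyz": [0,-4,0],"rotation": [0,0,0]},{"grip": 255,"xyz": [0,-4,0],"rotation": [0,0,0]}]'

```text
time: 7.68
ee_pos: [0.5419, -0.0097, 0.144]
eef_rot: [0.836, 0.549, 0.004, 0.004]
ft_force: [20.7, -8.0, -23.7]
width: 0.0187
```

```bash
python3 - <<'E'
from h import *
s=r.read_state();print(s['time'],s['ft_force'],injig(s['ee_pos']),rel(s['ee_pos']))
print("along EY",np.dot(s['ft_force'],EY))
c=cam("wrist");cv2.imwrite("pics/wrist7.png",c['img']);W=cloud(c);P=(W-O)@np.stack([EX,EY,EZ],1)*1000
m=(abs(P[...,0])<15)&(P[...,1]>10)&(P[...,1]<70)&(P[...,2]>60)&(P[...,2]<175)
print(np.percentile(P[m],[2,25,50,75,98],axis=0).round(1))
E
```

```text
7.675 [ 20.72953325  -8.01819079 -23.67948528] [  0.82914493 -19.16773237 143.98185461] (array([0., 0., 0.]), array([ 0.6 , -0.09, -0.18]))
along EY -22.21194796796427
[[ -6.6  10.6 131.5]
 [ -1.7  16.4 134.6]
 [  1.2  27.6 136.6]
 [  3.7  33.6 138.6]
 [  8.6  38.1 146.2]]
```

>>> apply_moves --increments '[{"grip": 255,"xyz": [0,0,0.5],"rotation": [0,0,0]},{"grip": 200,"xyz": [0,0,0.5],"rotation": [0,0,0]},{"grip": 100,"xyz": [0,0,0.5],"rotation": [0,0,0]},{"grip": 0,"xyz": [0,0,0.5],"rotation": [0,0,0]},{"grip": 0,"xyz": [0,0,0.5],"rotation": [0,0,0]}]'

```text
time: 8.35
ee_pos: [0.5421, -0.0092, 0.144]
eef_rot: [0.836, 0.549, 0.004, 0.004]
ft_force: [-0.7, -0.3, -0.8]
width: 0.0409
```

>>> apply_moves --increments '[{"grip": 0,"xyz": [0,0,0],"rotation": [0,0,0]},{"grip": 0,"xyz": [0,0,0],"rotation": [0,0,0]},{"grip": 0,"xyz": [0,0,0],"rotation": [0,0,0]},{"grip": 0,"xyz": [0,0,-5],"rotation": [0,0,0]},{"grip": 0,"xyz": [0,0,-20],"rotation": [0,0,0]}]'

```text
time: 8.98
ee_pos: [0.5415, -0.0092, 0.1642]
eef_rot: [0.836, 0.549, 0.003, 0.004]
ft_force: [-0.2, -0.7, -0.7]
width: 0.085
```

```bash
python3 - <<'E'
from h import *
s=r.read_state();print(s['time'],s['ft_force'],injig(s['ee_pos']),rel(jig(1,-19,270)),s['width'])
E
```

```text
8.975 [-0.15496655 -0.69046501 -0.74146413] [  1.13308987 -18.53847286 164.24511058] (array([   0. ,    1.5, -105.7]), array([ 0.56, -0.1 , -0.15])) 0.08499265099816619
```

>>> apply_moves --increments '[{"grip": 0,"xyz": [0,1,-40],"rotation": [0.3,0,0]},{"grip": 0,"xyz": [0,1,-90],"rotation": [0.6,0,0]},{"grip": 0,"xyz": [0,0,-115],"rotation": [0.6,0,0]},{"grip": 0,"xyz": [0,-50,-115],"rotation": [0.6,0,0]},{"grip": 0,"xyz": [0,-85,-115],"rotation": [0.6,0,0]}]'

```text
time: 9.6
ee_pos: [0.4613, 0.0251, 0.2796]
eef_rot: [0.836, 0.549, 0.001, -0.001]
ft_force: [0.0, -0.1, 0.3]
width: 0.0868
```

>>> apply_moves --increments '[{"grip": 0,"xyz": [0,-10,0],"rotation": [0,0,0]},{"grip": 0,"xyz": [0,-18,0],"rotation": [0,0,0]},{"grip": 0,"xyz": [0,-18,0],"rotation": [0,0,0]}]'

```text
time: 9.98
ee_pos: [0.4451, 0.0321, 0.2799]
eef_rot: [0.836, 0.549, 0.001, -0.001]
ft_force: [0.0, -0.2, -0.3]
width: 0.0873
```

```bash
python3 - <<'E'
from h import *
s=r.read_state();print(s['time'],s['ft_force'],injig(s['ee_pos']),rel(jig(1,86.5,270)),s['width'])
for n in("side","top","wrist"):
    c=cam(n);W=cloud(c);cv2.imwrite(f"pics/{n}8.png",c['img']);np.savez(n+"8.npz",W=W,img=c['img'])
    P=(W-O)@np.stack([EX,EY,EZ],1)*1000;im=c['img'].astype(int)
    red=(im[...,2]>80)&(im[...,1]<60)&(im[...,0]<60)&(abs(P[...,0])<30)&(abs(P[...,1])<160)&(P[...,2]<200)
    print(n,red.sum())
    if red.sum()>10: print("red",np.percentile(P[red],[2,50,98],axis=0).round(1))
    m=(abs(P[...,0])<20)&(P[...,1]>10)&(P[...,1]<60)&(P[...,2]>60)&(P[...,2]<165)
    if m.sum()>10: print("arm",m.sum(),np.percentile(P[m],[2,50,99],axis=0).round(1))
    w=(P[...,2]>35)&(P[...,2]<45)&(abs(P[...,0])<45)&(P[...,1]>45)&(P[...,1]<120)&(im.max(-1)<110)
    if w.sum()>10: print("wheel",w.sum(),np.percentile(P[w],[1,50,99],axis=0).round(1),cv2.minEnclosingCircle(P[w][:,:2].astype(np.float32)))
E
```

```text
9.975 [ 0.00992355 -0.21723915 -0.28032425] [  1.03790683  86.33019511 279.94425539] (array([-0.1, -0.2,  9.9]), array([ 0.04, -0.16, -0.18])) 0.08731336571319856
side 9
wheel 547 [[-32.2  57.1  35.4]
 [ -2.5  89.4  38.8]
 [ 28.7 117.6  42.8]] ((-0.484585702419281, 89.64158630371094), 35.83284378051758)
top 0
wheel 24 [[ 14.9  97.6  35.3]
 [ 24.9 110.8  38.4]
 [ 33.  118.4  43.2]] ((23.954893112182617, 107.3531494140625), 13.768622398376465)
wrist 481
red [[ -6.8 -22.4 135.1]
 [  1.6 -17.7 154.9]
 [  9.1 -13.2 171.5]]
arm 242 [[ -6.9  21.6 127.3]
 [  0.9  34.2 135. ]
 [  9.8  38.8 138.8]]
wheel 1914 [[-28.5  58.2  35.1]
 [  2.5  90.2  37.5]
 [ 31.7 117.7  39.6]] ((0.8399139046669006, 88.00521850585938), 32.98625183105469)
```

View pics/wrist8.png

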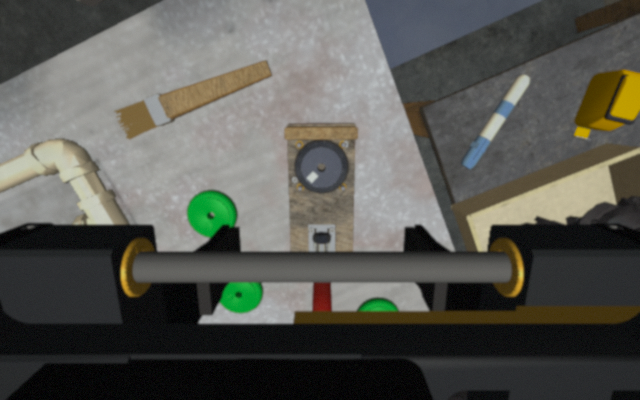

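View pics/side8.png

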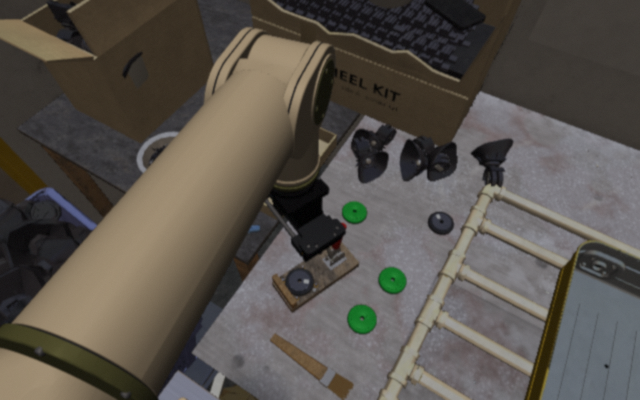

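>>> apply_moves --increments '[{"grip": 0,"xyz": [0,-1,50],"rotation": [0,0,0]},{"grip": 0,"xyz": [0,-1,100],"rotation": [0,0,0]},{"grip": 0,"xyz": [0,-1,150],"rotation": [0,0,0]},{"grip": 0,"xyz": [0,-1,190],"rotation": [0,0,0]},{"grip": 0,"xyz": [0,-1,215],"rotation": [0,0,0]}]'

```text
time: 10.75
ee_pos: [0.444, 0.0319, 0.0625]
eef_rot: [0.836, 0.549, -0.0, -0.0]
ft_force: [0.5, 0.8, -0.2]
width: 0.087
```

```bash
python3 - <<'E'
from h import *
c=cam("wrist");W=cloud(c);cv2.imwrite("pics/wrist9.png",c['img'])
s=r.read_state();print(s['time'],s['ft_force'],injig(s['ee_pos']),rel(jig(1.2,87.5,35)),s['width'])
P=(W-O)@np.stack([EX,EY,EZ],1)*1000;im=c['img'].astype(int)
m=(abs(P[...,0])<45)&(P[...,1]>50)&(P[...,1]<122)
w=m&(P[...,2]>34)&(P[...,2]<45)&(im.max(-1)<110);print(np.percentile(P[w],[1,50,99],axis=0))
b=m&(P[...,2]>15)&(P[...,2]<30);print("block",np.percentile(P[b],[1,50,99],axis=0))
E
```

```text
10.8 [-3.33996476 -0.04335682 -3.19719806] [-0.26295136 88.36896145 60.32412699] (array([ 1.5,  0.9, 25.3]), array([-0.18,  0.12, -0.24])) 0.08698974166547419
[[-29.63312576  76.75851132  34.19897875]
 [  2.29951088  97.12917836  37.56437476]
 [ 32.27886572 118.52907951  39.34964606]]
block [[-41.03776649  69.9453231   20.11556624]
 [  1.13569481 100.99286917  21.81203081]
 [ 43.10017258 117.02810603  29.34352737]]
```

View pics/wrist9.png

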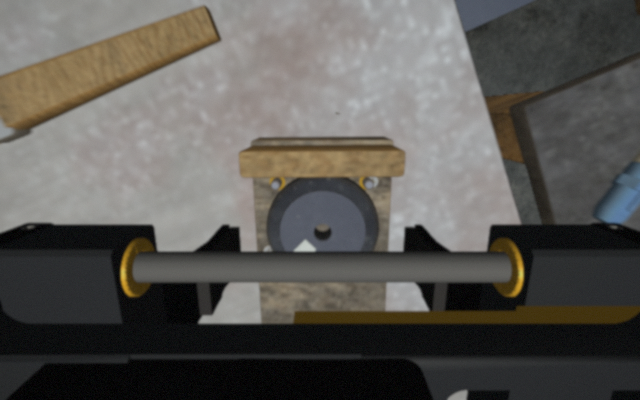

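>>> apply_moves --increments '[{"grip": 0,"xyz": [1.5,1,10],"rotation": [-0.2,0,0]},{"grip": 0,"xyz": [1.5,1,18],"rotation": [-0.2,0,0]},{"grip": 0,"xyz": [1.5,1,24],"rotation": [-0.2,0,0]},{"grip": 0,"xyz": [1.5,1,25.3],"rotation": [-0.2,0.1,-0.2]},{"grip": 0,"xyz": [1.5,1,25.3],"rotation": [-0.2,0.1,-0.2]}]'

```text
time: 11.42
ee_pos: [0.4443, 0.0327, 0.0353]
eef_rot: [0.835, 0.55, 0.0, 0.0]
ft_force: [-0.2, 0.4, 1.4]
width: 0.0872
```

```bash
python3 - <<'E'
from h import *
s=r.read_state();print(s['time'],s['ft_force'],injig(s['ee_pos']),rel(jig(1.2,87,34.5)),s['width'])
E
```

```text
11.425 [-0.2046794   0.38253617  1.37645601] [ 1.27808413 87.26192242 35.30312547] (array([-0.1,  0.3,  0.8]), array([ 0.04,  0.  , -0.03])) 0.08724128186842456
```

>>> apply_moves --increments '[{"grip": 60,"xyz": [0,0,0.3],"rotation": [0,0,0]},{"grip": 120,"xyz": [0,0,0.3],"rotation": [0,0,0]},{"grip": 255,"xyz": [0,0,0.3],"rotation": [0,0,0]},{"grip": 255,"xyz": [0,0,0.3],"rotation": [0,0,0]},{"grip": 255,"xyz": [0,0,0.3],"rotation": [0,0,0]}]' --squeeze 20

```text
time: 12.05
ee_pos: [0.4444, 0.0327, 0.0351]
eef_rot: [0.835, 0.55, 0.0, 0.0]
ft_force: [0.3, 0.5, 2.5]
width: 0.0647
```

>>> apply_moves --increments '[{"grip": 255,"xyz": [0,0,0],"rotation": [0,0,0]},{"grip": 255,"xyz": [0,0,0],"rotation": [0,0,0]},{"grip": 255,"xyz": [0,0,-2],"rotation": [0,0,0]},{"grip": 255,"xyz": [0,0,-6],"rotation": [0,0,0]},{"grip": 255,"xyz": [0,0,-10],"rotation": [0,0,0]}]'

```text
time: 12.68
ee_pos: [0.4444, 0.0327, 0.0454]
eef_rot: [0.835, 0.55, 0.0, 0.0]
ft_force: [0.1, 0.0, -0.2]
width: 0.0643
```

```bash
python3 - <<'E'
from h import *
c=cam("wrist");W=cloud(c);cv2.imwrite("pics/wrist10.png",c['img'])
c=cam("side");cv2.imwrite("pics/side10.png",cv2.resize(c['img'][180:330,220:440],None,fx=3,fy=3))
s=r.read_state();print(s['time'],s['ft_force'],s['torque'],injig(s['ee_pos']),rel(jig(1.2,87,180)),s['width'])
E
```

```text
12.775 [-0.4664754   0.07481507 -1.35774207] [0.03148307 0.00418229 0.03856268] [ 1.5811451  86.91958888 45.62267977] (array([-3.000e-01,  1.000e-01, -1.344e+02]), array([ 0.08, -0.04, -0.03])) 0.06447180984835135
```

View pics/wrist10.png

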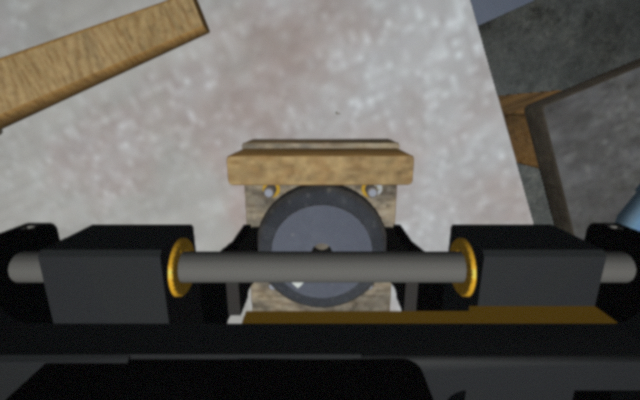

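View pics/side10.png

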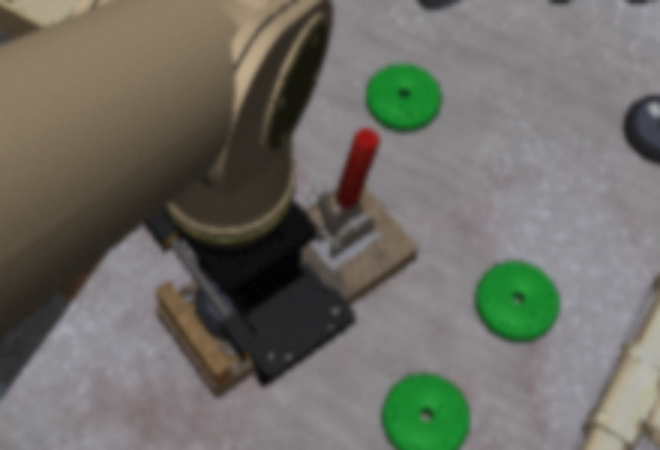

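The wheel is between the pads (opening 64 mm), and the handle stands upright on its own. Next I lift.

>>> apply_moves --increments '[{"grip": 255,"xyz": [0,0,-8],"rotation": [0,0,0]},{"grip": 255,"xyz": [0,0,-20],"rotation": [0,0,0]},{"grip": 255,"xyz": [0,0,-34],"rotation": [0,0,0]},{"grip": 255,"xyz": [0,0,-48],"rotation": [0,0,0]},{"grip": 255,"xyz": [0,0,-62],"rotation": [0,0,0]}]'

```text
time: 13.4
ee_pos: [0.4448, 0.0328, 0.1088]
eef_rot: [0.835, 0.55, 0.001, 0.0]
ft_force: [0.0, 1.2, -0.8]
width: 0.0645
```

>>> apply_moves --increments '[{"grip": 255,"xyz": [0,0,-15],"rotation": [0,0,0]},{"grip": 255,"xyz": [0,0,-30],"rotation": [0,0,0]},{"grip": 255,"xyz": [0,0,-50],"rotation": [0,0,0]},{"grip": 255,"xyz": [0,0,-66],"rotation": [0,0,0]},{"grip": 255,"xyz": [0,0,-74],"rotation": [0,0,0]}]'

```text
time: 14.02
ee_pos: [0.4449, 0.0329, 0.1839]
eef_rot: [0.835, 0.55, 0.002, 0.0]
ft_force: [0.4, -0.5, 0.0]
width: 0.0643
```

>>> apply_moves --increments '[{"grip": 255,"xyz": [0,0,-2],"rotation": [0,0,0]},{"grip": 255,"xyz": [0,0,-2],"rotation": [0,0,0]},{"grip": 255,"xyz": [0,0,-2],"rotation": [0,0,0]},{"grip": 255,"xyz": [0,0,-2],"rotation": [0,0,0]}]'

```text
time: 14.52
ee_pos: [0.4447, 0.0328, 0.1855]
eef_rot: [0.835, 0.55, 0.001, 0.0]
ft_force: [-0.1, -1.0, -0.9]
width: 0.0646
```

```bash
cat > chk.py <<'E'
from h import *
import sys
k=sys.argv[1]
c=cam("wrist");W=cloud(c);cv2.imwrite(f"pics/wrist{k}.png",c['img'])
P=(W-O)@np.stack([EX,EY,EZ],1)*1000;im=c['img'].astype(int)
s=r.read_state();p=injig(s['ee_pos'])
m=(abs(P[...,0]-p[0])<31)&(abs(P[...,1]-p[1])<40)&(abs(P[...,2]-p[2])<35)
v,u=np.nonzero(m);ok=(u>240)&(u<405)&(v<250);q=P[v[ok],u[ok]];print("wheel pts",len(q),np.percentile(q,[2,50,98],axis=0).round(1))
A_=np.c_[q[:,:2],np.ones(len(q))];z=q[:,2]
for _ in range(6):
    co=np.linalg.lstsq(A_,z,rcond=None)[0];rs=abs(A_@co-z);kk=rs<max(2,np.median(rs)*2);A_=A_[kk];z=z[kk]
print("tilt deg x,y",np.degrees(np.arctan(co[:2])),"centre z",co@[p[0],p[1],1],"n",len(z))
c=cam("side");cv2.imwrite(f"pics/side{k}.png",cv2.resize(c['img'][150:330,200:440],None,fx=3,fy=3))
print(s['time'],s['ft_force'],s['torque'],p,rel(s['ee_pos']),s['width'],np.abs(s['joint_vel']).max())
E
python3 chk.py 11
```

```text
wheel pts 6945 [[-26.7  89.4 180.4]
 [  1.8 103.6 187.7]
 [ 30.  120.  189.5]]
tilt deg x,y [ 0.05783433 -4.31869052] centre z 188.83923447981374 n 5656
14.575 [-0.68755843  0.0227185  -0.71934188] [ 0.05256039 -0.01869549  0.0016373 ] [  1.61144611  86.90847239 185.60767408] (array([-0. , -0. ,  0.1]), array([ 0.13, -0.1 , -0.03])) 0.06449545309210657 0.0025282222778926057
```

View pics/wrist11.png

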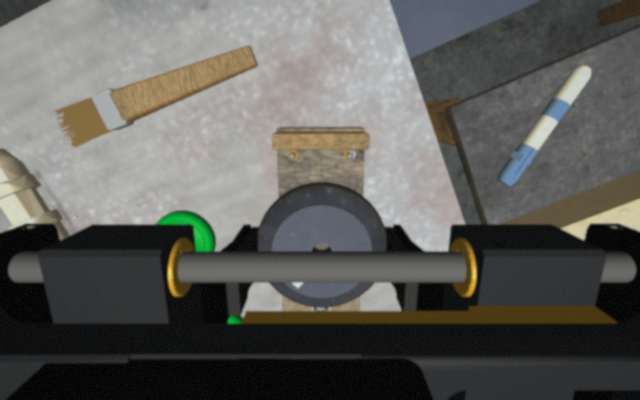

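View pics/side11.png

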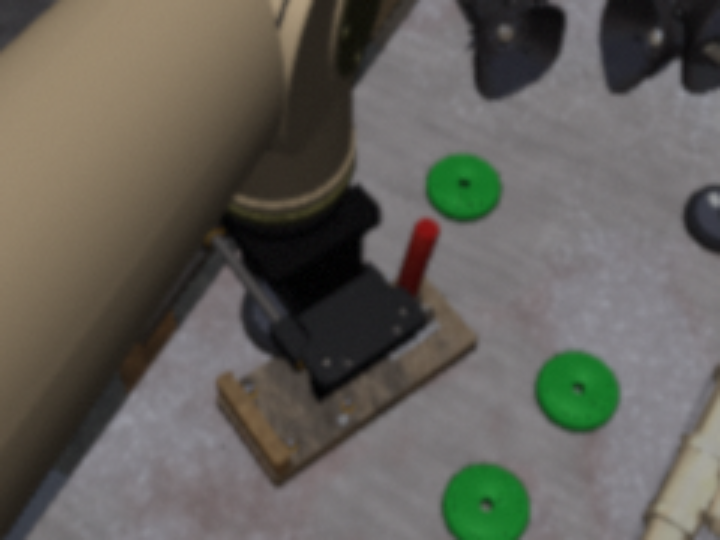

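```bash
python3 - <<'E'
from h import *
def fit(W,cen,zc,r0=9,r1=24,ymax=None):
    P=(W-O)@np.stack([EX,EY,EZ],1)*1000
    d=np.hypot(P[...,0]-cen[0],P[...,1]-cen[1]); m=(d>r0)&(d<r1)&(abs(P[...,2]-zc)<8)&(P[...,1]>cen[1])
    q=P[m];A_=np.c_[q[:,:2]-cen,np.ones(len(q))];co=np.linalg.lstsq(A_,q[:,2],rcond=None)[0]
    return len(q),np.degrees(np.arctan(co[:2])).round(2),co[2].round(1),np.std(A_@co-q[:,2]).round(2)
c=cam("wrist");W=cloud(c);W8=np.load("wrist8.npz")['W']
for r1 in(20,24,28,33):
    print(r1,"held",fit(W,np.array([1.6,86.5]),189,r1=r1),"nest",fit(W8,np.array([1.6,86.5]),38,r1=r1))
P=(W-O)@np.stack([EX,EY,EZ],1)*1000
for y in range(85,122,3):
    m=(abs(P[...,1]-y)<1)&(abs(P[...,0]-1.6)<8)&(P[...,2]>165)&(P[...,2]<200)
    m8=0;print(y,m.sum(),np.median(P[m][:,2]).round(1) if m.any() else None)
E
```

```text
20 held (1807, array([0.08, 0.18]), np.float64(188.6), np.float64(0.58)) nest (338, array([-0.54, -0.36]), np.float64(38.0), np.float64(0.84))
24 held (2843, array([0.06, 0.1 ]), np.float64(188.6), np.float64(0.58)) nest (524, array([-0.34,  0.14]), np.float64(38.0), np.float64(0.82))
28 held (4172, array([ 0.17, -1.31]), np.float64(188.6), np.float64(0.78)) nest (749, array([-0.51, -0.92]), np.float64(38.0), np.float64(0.94))
33 held (6178, array([ 0.04, -3.06]), np.float64(188.7), np.float64(1.14)) nest (1080, array([-0.41, -2.23]), np.float64(37.9), np.float64(1.21))
85 15 177.8
88 16 188.5
91 68 188.4
94 132 188.6
97 121 188.6
100 129 188.6
103 127 188.6
106 131 188.5
109 130 188.6
112 157 187.5
115 135 187.2
118 163 186.2
121 123 181.9
```

The inner face of the wheel is flat to about 0.1°, and it sits 150 mm above its nest. The 4° from the first fit came from the bevelled rim, since the wheel in the nest gives a similar reading. I check the handle angle and whether the loose objects moved, then hand in.

```bash
python3 - <<'E'
from h import *
c=cam("side");W=cloud(c);P=(W-O)@np.stack([EX,EY,EZ],1)*1000;im=c['img'].astype(int)
red=(im[...,2]>80)&(im[...,1]<60)&(im[...,0]<60)&(abs(P[...,0])<30)&(abs(P[...,1])<60)&(P[...,2]>60)
q=P[red];a,b=np.polyfit(q[:,2],q[:,1],1);print(len(q),"lean deg (neg= toward -y)",np.degrees(np.arctan(a)),np.percentile(q,[2,50,98],axis=0).round(1))
d=np.load("side0.npz")['img'].astype(int)
def g(i): return ((i[...,1]>i[...,0]+50)&(i[...,1]>i[...,2]+50)).astype(np.uint8)
for i in(d,im):
    n,l,st,ce=cv2.connectedComponentsWithStats(g(i));print([tuple(ce[k].round(1)) for k in range(1,n) if st[k,4]>60])
diff=(np.abs(d-im).max(-1)>60)[190:245,400:470];print("spare-wheel diff px",diff.sum())
s=r.read_state();print(s['time'],s['ee_pos'],s['width'])
r.close_job()
E
```

```text
66 lean deg (neg= toward -y) -26.67182699366889 [[-10.4 -36.3 159.4]
 [ -2.5 -26.3 175.7]
 [  5.8 -18.7 179.8]]
[(np.float64(354.1), np.float64(211.8)), (np.float64(392.0), np.float64(279.9)), (np.float64(361.6), np.float64(318.6))]
[(np.float64(354.0), np.float64(211.7)), (np.float64(392.1), np.float64(279.8)), (np.float64(361.7), np.float64(318.6))]
spare-wheel diff px 0
14.725 [0.44483182 0.03284756 0.18576144] 0.06445807458085427
the job is handed in; nothing more can be done
```

The clamp handle is standing upright and the wheel is held level and still in the gripper. The job was handed in at about 14.7 s of the 62 s allowed.

- **Handle:** I pinched it from above and swung it up until the push force jumped to about 22 N and the clamp arm no longer moved. I took that as the stop. After release, its top sits about 7 mm behind the hinge at roughly 120 mm up, a lean of 3–4°, which matches the fully-up angle of 1.35 rad. A line fit on the final side view gave a 27° lean. I discounted it because only the bar's tip was visible in that view, but I handed in without a second fit.
- **Wheel:** It is gripped along the jig's x at a 20 N squeeze, with the opening steady at 64.5 mm. The face is level to about 0.2° and about 150 mm above where it lay. A first fit that included the rim showed about 4° of tilt. The same rim fit on the wheel lying in its nest showed about 2°, so I put most of it down to the rim's bevel.
- **Opening:** The fingers stopped at 64.5 mm rather than the wheel's stated 68 mm. It stayed steady through the whole lift.
- **Other things on the bench:** The three green wheels moved by no more than 0.1 px in the side view, and the spare wheel's patch was unchanged. I did not check the marker and tape measure numerically; the arm passed well above them.

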